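Snap the cap onto the pipe fitting and keep it pressed

ROBOT

A 6-joint arm with a two-finger parallel gripper is mounted at the origin on the work surface. World frame = base frame: x ahead of the robot, y to its left, z up, the work surface at z = 0. Lengths are in m, angles in degrees, forces in N, time in s.
With the tool pointing down it reaches from about 0.375 to 0.825 m from the base axis. Payload 5.5 kg.
Tool frame: the origin (TCP) lies midway between the tips of the shut fingers; the grasp point (between the pads) lies 19 mm behind it; z points along the fingers, x is the direction in which the jaws open and shut, and the axes are right-handed (so a half turn about z gives the same grasp; the last joint's range is limited). The gripper opens to 85 mm and grips with 20 to 120 N. Pads are 22 mm wide; open, the fingers measure 114 mm over their backs; the gripper's body (76 mm by 85 mm) begins 54 mm behind the grasp point. The pads swing forward as they close: fully open they stand 13 mm farther back than shut.
Start: joints at [65.145, 17.962, -2.699, 69.339, 0, 90], TCP at [0.252, 0.544, 0.231] pointing down, gripper open.
Joint ranges: [-152.73, 152.73], [-39.44, 99.34], [-58.76, 71.6], [-118.89, 123.64], [-81.53, 83.1], [-180, 180]. Speed limits (degrees/s): [136.94, 136.94, 172.46, 180, 180, 180].

INTERFACE

Orientations are given as [roll, pitch, yaw] about the fixed x, y, z axes, in that order (R = Rz(yaw) Ry(pitch) Rx(roll)).
In Python, from cell import ctrl gives the robot as it stands. Calls block until the motion is done:
- ctrl.move_ptp(position, orientation): joint-space move of the TCP to a pose.
- ctrl.servo_line(position, rotation=None, rate=0.15, contact_N=None): straight line of the TCP; rotation=None keeps the orientation; rate is the mean speed in m/s. With contact_N (N) it stops when the force on the tool has changed by that much, and returns True; else False.
- ctrl.move_joints(angles): joint-space move.
- ctrl.gripper_open() and ctrl.grab(): open the fingers fully, or close them until they stop; the grip force is fixed at half the most.
- ctrl.wait(seconds).
- ctrl.inverse_kinematics(position, orientation): joint angles nearest the present ones, or None.
- ctrl.read_state(): the state.
- ctrl.capture(name): name is "scene" or "top"; returns (picture, depth): 480x640x3 uint8, red, green, blue; 480x640 float32, m along the optical axis (not along the pixel's ray), 0 where there is no reading.
- ctrl.calibration(name): a dict with "camera_matrix" (3x3 intrinsics, pixels), "xyz" and "rotation" of the camera in the world. Camera axes: x right, y up, looking along -z (the intrinsics and any distortion apply to the point x, -y, -z); pixel columns grow to the right and rows downward; lengths in m; the calibration is good to about 2 mm. A picture is of the moment at which its call begins. calibration takes no time and is no camera call.
A pose or a line that the arm cannot do raises ctrl.Unreachable and nothing moves.
- ctrl.close_job(): hands the job in, once; it reports no verdict.
The state is a dict: "time_s": time; "joints": joint angles; "qvel": joint speeds; "effort": joint torques, N m; "tcp_pos": TCP position; "tcp_rot": TCP orientation; "force": force on the tool from outside, world axes, zero at the start; "wrist_torque": the same for the moment, N m; "finger_gap": opening from 0.0 (shut) to 1.0 (fully open).
Only numpy, scipy, OpenCV 4.12 (cv2) and the standard library are available. Lean on these libraries where they do the work, as an engineer would, in place of code of your own. Each camera call takes 0.05 s, during which the arm holds its last target.

TASK

Close the wider of the two upright open grey pipe fittings with the smaller of the two loose grey caps: pick the cap up by its bar, set it level in the mouth so that it rests on the sprung catches, and let go of it there before pressing. Then press straight down on its bar until it snaps and the flange is fully home on the rim all round, and finish still pressing down firmly on it, with about 12 newtons. Leave everything else on the counter where it is.

Things in the scene. Friction and masses are not known exactly. Their poses are not given: they have to be found in the camera images.
- cap: Smaller loose grey cap, 70 g, 49 mm tall, standing on its plug. Origin: centre of its underside, z up; fits at any yaw. From below: round plug 22 mm tall (foot 53 mm across, widening to a 64 mm bead 9 mm up, then a 56 mm neck); round flange 78 mm across, 22 to 27 mm up; straight grip bar 44 mm long (along x), 12 mm thick (along y), 27 to 49 mm up, flat on top.
- cap_seat (a point): centre of the underside of the cap's flange, 22 mm above the cap's origin; it meets the fitting's rim when the cap is home
- cap_bar (a point): centre of the flat top of the cap's grip bar, 49 mm above the cap's origin
- fitting: Wider grey pipe fitting, screwed down, open on top: upright socket 80 mm across, bore 68 mm, rim 60 mm above the counter, round foot 110 mm across. Origin: centre of its underside, z up. Four small sprung catches stick 5 mm into the bore, 5.5 mm below the rim.
- fitting_rim (a point): Centre of the fitting's mouth at rim height, 60 mm above the counter. The cap set down level rests on the catches, its flange about 13 mm above the rim, and stays there when let go. Pressed, it resists more and more for 4 to 6 mm up to a peak of about 10 to 15 N, then the force suddenly drops to almost nothing and it falls the last 7 mm till its flange sits on the rim; the catches keep it in.
- narrow_fitting: bystander: a narrower open fitting, screwed down, 56 mm across outside, 75 mm tall, on a foot 86 mm across; origin centre of its underside. It may change places with the wider one.
- wide_cap: bystander: a larger loose cap of the same shape and heights, flange 102 mm across, bar 60 mm long, too big for either fitting; origin centre of its underside. It may change places with the smaller cap.
- valve: bystander: loose brass ball valve with a flat lever, about 95 mm long (x), 46 mm high; origin under its body
- tape: bystander: loose white roll of sealing tape lying flat, 60 mm across, 22 mm high; origin centre of its underside
- screwdriver: bystander: loose screwdriver, 190 mm long, lying along its x
- jar: bystander: loose closed jar, 60 mm across, 85 mm tall; origin centre of its underside
- carton: bystander: loose cardboard box, 90 x 130 x 60 mm; origin centre of its underside
Not all that is in view belongs to the job. Leave any green look-alike of the cap alone. What is shaped like the fitting but blue or pink is not meant.

How it is judged (in metres and radians):
On the way, in this order (a step that is already met when the one before it is completed fails the run):
1. the cap rests level and centred in the mouth of the wider fitting, on the catches, not yet snapped in, and nothing of the robot touches it (horizontal distance between cap_seat and fitting_rim below 0.005 m and z of cap_seat in the frame of fitting_rim between 0.005 and 0.017 m and angle between cap's own z axis and vertical below 0.1 rad and contact force between each of the arm, the fingers and cap below 0.1 N), for 0.2 s.
2. the cap has snapped in: its flange is on the rim (z of cap_seat in the frame of fitting_rim below 0.002 m and horizontal distance between cap_seat and fitting_rim below 0.005 m and angle between cap's own z axis and vertical below 0.04 rad), for 0.1 s.
At the end, for the whole second after the job is handed in: The cap's flange lies on the rim of the wider fitting all round (within 2 mm in height, 5 mm off centre, 0.04 rad of tilt), at rest, and the fingers still press it down onto the fitting with more than 5 N (all of step 2 and z of cap_seat in the frame of fitting_rim above -0.003 m and linear speed of cap below 0.02 m/s and contact force between the fingers and cap above 4 N and contact force between cap and fitting above 5 N); the arm keeps its last pose, push and grip.
It fails at once if a bystander is moved by more than 25 mm or tipped (distance of any of wide_cap, valve, tape, screwdriver, jar, carton from where it was at the start of the episode above 0.025 m or angle between any of jar, wide_cap's own z axis and vertical above 0.5 rad).
It also fails if it takes over 58 s, if anything falls off the work surface, if the arm or the gripper's body presses on something with over 40 N, if the wrist force passes 120 N, or if a joint passes its speed limit or range.

## Working session

There is one attempt and no reset: what is moved stays moved. The work goes in short steps, each a Python script; the robot and the scene stay as the last script left them, time stands still between calls to the robot, and variables do not carry over. Pictures are saved under pics/ and viewed, and the job is handed in when it is done.

```bash
ls; mkdir -p pics
python3 - <<'E'
from cell import ctrl
import cv2,numpy as np
for n in ("scene","top"):
    p,d=ctrl.capture(n); cv2.imwrite(f"pics/{n}0.png",p[:,:,::-1]); np.savez(f"{n}0.npz",p=p,d=d)
    print(n,ctrl.calibration(n))
print(ctrl.read_state())
E
```

```text
pics
scene {'camera_matrix': array([[472.31898865,   0.        , 316.44922991],
       [  0.        , 472.31898865, 239.47614849],
       [  0.        ,   0.        ,   1.        ]]), 'xyz': array([ 1.32144329, -0.06519215,  0.73731241]), 'rotation': array([49.46656382, -0.56294767, 82.68994866])}
top {'camera_matrix': array([[480.4799136 ,   0.        , 320.57484487],
       [  0.        , 480.4799136 , 243.6265534 ],
       [  0.        ,   0.        ,   1.        ]]), 'xyz': array([0.37658301, 0.04004499, 1.14786872]), 'rotation': array([ 10.00738286,  -1.08647893, -88.60250531])}
{'time_s': 0.1, 'joints': array([ 6.51446843e+01,  1.79998351e+01, -2.74695547e+00,  6.93410840e+01,
        1.02712863e-03,  9.00034230e+01]), 'qvel': array([-0.0046039 , -0.10429589,  0.01030355, -0.03784114,  0.0196074 ,
       -0.02134902]), 'effort': array([ 6.82415211e-04, -5.40766561e+01,  3.40541875e+01,  1.10841074e-02,
        3.14292140e-05,  3.69506367e-06]), 'tcp_pos': array([0.25197495, 0.54395807, 0.23053579]), 'tcp_rot': array([-1.79998978e+02,  8.78745944e-02,  6.51412613e+01]), 'force': array([ 0.32649828, -0.54738913,  0.52380551]), 'wrist_torque': array([0.00373973, 0.00541475, 0.04001003]), 'finger_gap': 0.9959468665640947}
```

View pics/scene0.png

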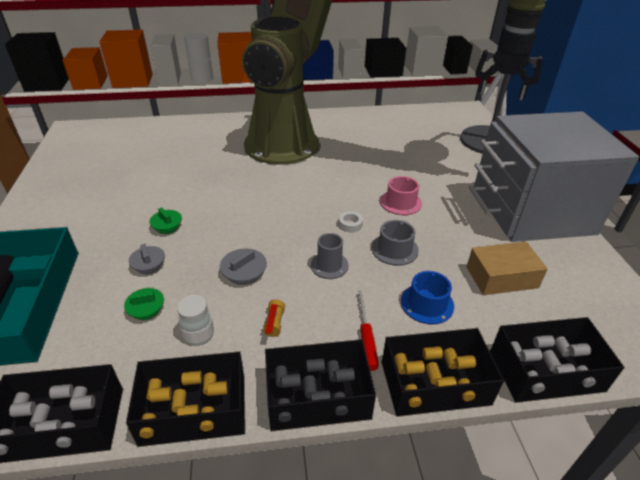

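View pics/top0.png

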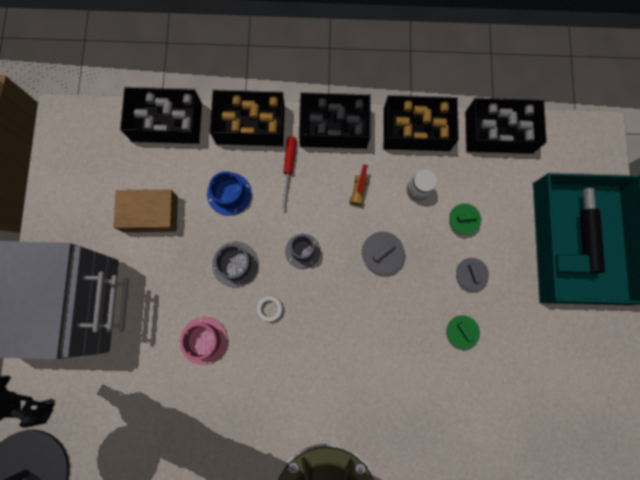

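The top view shows these look-alikes.
- Caps: small grey (472,274), larger grey (383,253), green (465,220) and (463,332).
- Fittings: wide grey (235,263), narrow grey (303,250), blue (229,193), pink (203,341).

I choose the cap at (472,274) and the fitting at (235,263). Next I check both in a close crop and measure them.

```bash
cat > h.py <<'E'
import cv2,numpy as np
from scipy.spatial.transform import Rotation as R
from scipy.optimize import least_squares
def cloud(ctrl,n,d):
    c=ctrl.calibration(n);K=c['camera_matrix'];v,u=np.mgrid[:480,:640]
    P=np.stack([(u-K[0,2])/K[0,0]*d,-(v-K[1,2])/K[1,1]*d,-d],-1)
    W=P@R.from_euler('xyz',c['rotation'],degrees=True).as_matrix().T+c['xyz']
    W[d<=0]=np.nan
    return W
def circ(p,loss='soft_l1'):
    f=lambda q:np.hypot(p[:,0]-q[0],p[:,1]-q[1])-q[2]
    return least_squares(f,[*p.mean(0)[:2],.04],loss=loss,f_scale=.001).x
E
python3 - <<'E'
from cell import ctrl
from h import *
W={}
for n in ("scene","top"):
    z=np.load(n+"0.npz");W[n]=cloud(ctrl,n,z['d'])
def rep(name,c0,r):
  for n in W:
    w=W[n].reshape(-1,3);w=w[np.isfinite(w[:,0])]
    s=w[np.hypot(w[:,0]-c0[0],w[:,1]-c0[1])<r]
    h=np.histogram(s[:,2],bins=np.arange(-.01,.1,.004))
    print(name,n,len(s),dict(zip(np.round(h[1][:-1]*1000).astype(int).tolist(),h[0].tolist())))
for nm,(u,v) in dict(cap=(472,274),wcap=(383,253),fit=(235,263),nar=(303,250)).items():
    c0=np.nanmean(W['top'][v-3:v+4,u-3:u+4].reshape(-1,3),0);print(nm,c0); rep(nm,c0,.07)
p=np.load('top0.npz')['p'][:,:,::-1]
a=cv2.resize(p[234:314,432:512],(400,400),interpolation=2);b=cv2.resize(p[223:303,195:275],(400,400),interpolation=2)
cv2.imwrite('pics/crop0.png',np.hstack([a,b]))
E
```

```text
cap [ 0.51042766 -0.33043513  0.04064405]
cap scene 2130 {-10: 0, -6: 116, -2: 1136, 2: 86, 6: 27, 10: 36, 14: 3, 18: 6, 22: 180, 26: 423, 30: 12, 34: 11, 38: 9, 42: 10, 46: 64, 50: 11, 54: 0, 58: 0, 62: 0, 66: 0, 70: 0, 74: 0, 78: 0, 82: 0, 86: 0, 90: 0, 94: 0}
cap top 2620 {-10: 0, -6: 84, -2: 937, 2: 713, 6: 34, 10: 1, 14: 0, 18: 0, 22: 75, 26: 454, 30: 177, 34: 13, 38: 12, 42: 13, 46: 41, 50: 61, 54: 5, 58: 0, 62: 0, 66: 0, 70: 0, 74: 0, 78: 0, 82: 0, 86: 0, 90: 0, 94: 0}
wcap [ 0.55364251 -0.12213528  0.04432779]
wcap scene 2374 {-10: 0, -6: 63, -2: 799, 2: 63, 6: 24, 10: 43, 14: 2, 18: 3, 22: 267, 26: 697, 30: 39, 34: 37, 38: 32, 42: 39, 46: 103, 50: 17, 54: 0, 58: 0, 62: 0, 66: 0, 70: 0, 74: 0, 78: 0, 82: 0, 86: 0, 90: 0, 94: 0}
wcap top 2591 {-10: 0, -6: 61, -2: 571, 2: 503, 6: 27, 10: 0, 14: 0, 18: 1, 22: 156, 26: 812, 30: 311, 34: 10, 38: 4, 42: 4, 46: 63, 50: 57, 54: 11, 58: 0, 62: 0, 66: 0, 70: 0, 74: 0, 78: 0, 82: 0, 86: 0, 90: 0, 94: 0}
fit [0.52571264 0.2262355  0.00773173]
fit scene 2245 {-10: 0, -6: 50, -2: 511, 2: 269, 6: 260, 10: 68, 14: 73, 18: 62, 22: 74, 26: 83, 30: 81, 34: 86, 38: 78, 42: 91, 46: 73, 50: 87, 54: 111, 58: 180, 62: 8, 66: 0, 70: 0, 74: 0, 78: 0, 82: 0, 86: 0, 90: 0, 94: 0}
fit top 2653 {-10: 1, -6: 53, -2: 544, 2: 679, 6: 709, 10: 140, 14: 19, 18: 18, 22: 18, 26: 24, 30: 17, 34: 27, 38: 21, 42: 18, 46: 22, 50: 20, 54: 51, 58: 181, 62: 86, 66: 5, 70: 0, 74: 0, 78: 0, 82: 0, 86: 0, 90: 0, 94: 0}
nar [0.56159576 0.06518123 0.00753236]
nar scene 2625 {-10: 0, -6: 73, -2: 975, 2: 272, 6: 204, 10: 35, 14: 28, 18: 35, 22: 36, 26: 27, 30: 39, 34: 42, 38: 46, 42: 59, 46: 50, 50: 66, 54: 68, 58: 61, 62: 62, 66: 52, 70: 91, 74: 81, 78: 0, 82: 0, 86: 0, 90: 0, 94: 0}
nar top 2597 {-10: 0, -6: 96, -2: 855, 2: 792, 6: 435, 10: 96, 14: 13, 18: 11, 22: 11, 26: 7, 30: 9, 34: 18, 38: 12, 42: 5, 46: 13, 50: 14, 54: 19, 58: 11, 62: 6, 66: 21, 70: 27, 74: 98, 78: 28, 82: 0, 86: 0, 90: 0, 94: 0}
```

View pics/crop0.png

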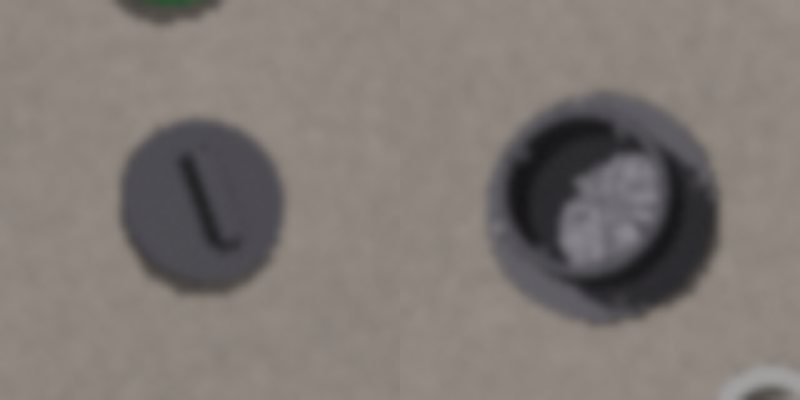

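The crop confirms both choices: the small cap (left, about 78 mm flange) and the wide grey fitting with its catches visible (right). Next come precise fits.

```bash
cat >> h.py <<'E'
def ringfit(w,c0,rin,rout,zlo,zhi):
    s=w[np.hypot(w[:,0]-c0[0],w[:,1]-c0[1])<rout+.025]; s=s[(s[:,2]>zlo)&(s[:,2]<zhi)]
    def f(q):
        r=np.hypot(s[:,0]-q[0],s[:,1]-q[1]); return np.maximum(0,r-rout)+np.maximum(0,rin-r)
    x=least_squares(f,c0,loss='soft_l1',f_scale=.001,diff_step=1e-4).x
    return x,len(s),np.median(s[:,2])
def planecirc(ctrl,n,mask,z,R0=None):
    c=ctrl.calibration(n);K=c['camera_matrix']
    cs,_=cv2.findContours(mask.astype(np.uint8),cv2.RETR_EXTERNAL,cv2.CHAIN_APPROX_NONE)
    q=max(cs,key=cv2.contourArea)[:,0].astype(float)
    ray=np.stack([(q[:,0]-K[0,2])/K[0,0],-(q[:,1]-K[1,2])/K[1,1],-np.ones(len(q))],-1)@R.from_euler('xyz',c['rotation'],degrees=True).as_matrix().T
    p=c['xyz']+ray*((z-c['xyz'][2])/ray[:,2])[:,None]
    return circ(p)
def baraxis(w,c0,zlo,zhi):
    s=w[np.hypot(w[:,0]-c0[0],w[:,1]-c0[1])<.035]; s=s[(s[:,2]>zlo)&(s[:,2]<zhi)]
    m=s[:,:2].mean(0); a,b=np.linalg.eigh(np.cov((s[:,:2]-m).T)); v=b[:,1]
    (c,wh,ang)=cv2.minAreaRect((s[:,:2]*1000).astype(np.float32))
    return m,np.degrees(np.arctan2(v[1],v[0])),len(s),c,wh,ang
E
python3 - <<'E'
from cell import ctrl
from h import *
for n in ("scene","top"):
    z=np.load(n+"0.npz");W=cloud(ctrl,n,z['d']);w=W.reshape(-1,3);w=w[np.isfinite(w[:,0])]
    for nm,c0 in dict(cap=(.51,-.33),).items():
        print(n,nm,ringfit(w,c0,0,.039,.02,.033), baraxis(w,c0,.040,.056))
        M=(np.hypot(W[...,0]-c0[0],W[...,1]-c0[1])<.06)&(W[...,2]>.018)
        print('  circ',planecirc(ctrl,n,M,.027 if n=='top' else .025))
    c0=(.526,.226)
    print(n,'fit',ringfit(w,c0,.034,.040,.055,.07))
    M=(np.hypot(W[...,0]-c0[0],W[...,1]-c0[1])<.07)&(W[...,2]>.053)
    print('  circ',planecirc(ctrl,n,M,.06))
    # foot too
    print('  table z',np.median(w[(abs(w[:,0]-.45)<.03)&(abs(w[:,1]+.1)<.05)][:,2]))
E
```

```text
scene cap (array([ 0.51453435, -0.33338426]), 621, np.float64(0.02676328971138553)) (array([ 0.51815567, -0.33169729]), np.float64(-161.38015112561487), 90, (514.8255615234375, -332.9744873046875), (45.66581726074219, 11.678631782531738), 19.21819305419922)
  circ [ 0.51351877 -0.33324083  0.03926747]
scene fit (array([0.52592154, 0.22852406]), 267, np.float64(0.05915642685035194))
  circ [0.52850587 0.22743326 0.04065696]
  table z -0.00019139615246110964
top cap (array([ 0.51417305, -0.33456332]), 693, np.float64(0.028546244396575826)) (array([ 0.51303053, -0.33329326]), np.float64(-161.2843001512955), 125, (513.4505615234375, -334.5220031738281), (43.54838180541992, 14.573343276977539), 18.113571166992188)
  circ [ 0.51360835 -0.33492209  0.03796262]
top fit (array([0.52385175, 0.22679864]), 318, np.float64(0.06065548864818693))
  circ [0.52373748 0.22679141 0.0391046 ]
  table z 0.0016811776212308782
```

Run:
```python
from cell import ctrl
from h import *
for n in ("scene","top"):
    W=cloud(ctrl,n,np.load(n+"0.npz")['d']);w=W.reshape(-1,3);w=w[np.isfinite(w[:,0])]
    s=w[(w[:,1]>.3)&(w[:,1]<.75)&(w[:,0]>.3)&(w[:,0]<.7)&(w[:,2]>.1)]
    print(n,len(s),np.percentile(s,[0.5,5,95,99.5],axis=0).round(3).tolist())
for p,y in (((.28,.35,.40),65),((.514,-.334,.15),-71.3),((.514,-.334,.0305),-71.3),((.525,.2277,.2),-15),((.514,-.334,.15),108.7)):
    print(p,y,ctrl.inverse_kinematics(p,(180,0,y)))
```

```text
scene 11899 [[0.313, 0.46, 0.101], [0.335, 0.499, 0.112], [0.531, 0.724, 0.221], [0.533, 0.738, 0.222]]
top 11761 [[0.311, 0.458, 0.108], [0.322, 0.466, 0.124], [0.518, 0.624, 0.224], [0.528, 0.641, 0.225]]
(0.28, 0.35, 0.4) 65 [51.34019175  0.53970986 -1.67364639 87.78664376  0.         76.34019175]
(0.514, -0.334, 0.15) -71.3 [-33.01603063  21.73741334  -8.19222859  60.07035807   0.
 128.28396937]
(0.514, -0.334, 0.0305) -71.3 [-33.01603063  27.73057769 -16.15132404  46.11809827   0.
 128.28396937]
(0.525, 0.2277, 0.2) -15 [ 23.44706656  15.7835907   -9.75734954  64.45905976   0.
 128.44706656]
(0.514, -0.334, 0.15) 108.7 [-33.01603063  21.73741334  -8.19222859  60.07035807   0.
 -51.71603063]
```

Run:
```python
from cell import ctrl
from h import *
ctrl.servo_line((.252,.544,.34),rate=.25)
ctrl.move_ptp((.50,0.05,.34),(180,0,-40))
ctrl.move_ptp((.514,-.334,.15),(180,0,-71.3))
print(ctrl.read_state()['time_s'])
for n in ("scene","top"):
    p,d=ctrl.capture(n); cv2.imwrite(f"pics/{n}1.png",p[:,:,::-1]); np.savez(f"{n}1.npz",p=p,d=d)
p=cv2.imread('pics/scene1.png');q=cv2.imread('pics/top1.png')
cv2.imwrite('pics/c1.png',np.hstack([cv2.resize(p[140:300,70:230],(400,400)),cv2.resize(q[200:360,390:550],(400,400))]))
s=ctrl.read_state();print(s['time_s'],s['tcp_pos'],s['tcp_rot'],s['force'])
```

```text
4.25
4.35 [ 0.51494744 -0.33312087  0.15086052] [-1.79944303e+02 -4.97404769e-02 -7.11900117e+01] [ 0.81611947 -0.30213162  0.08392229]
```

View pics/c1.png

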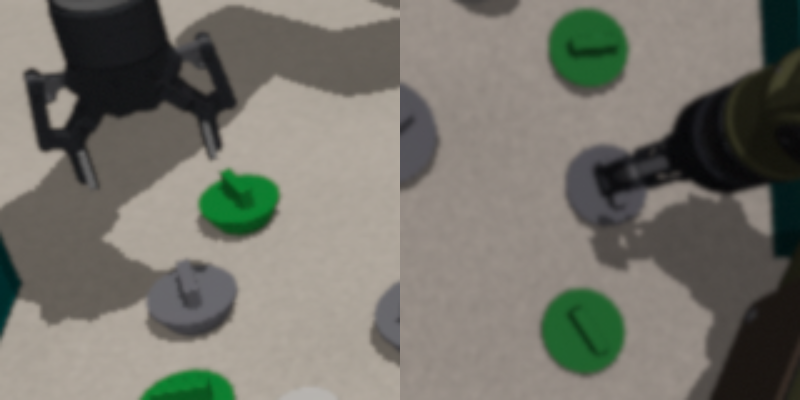

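The fingers straddle the bar axis over the small grey cap: scene crop (190,290), top crop (605,185). Now I descend and grasp.

Run:
```python
from cell import ctrl
from h import *
print(ctrl.servo_line((.514,-.334,.06),rate=.15))
print(ctrl.servo_line((.514,-.334,.031),rate=.05,contact_N=6))
s=ctrl.read_state();print(s['time_s'],s['tcp_pos'],s['force'])
ctrl.grab()
s=ctrl.read_state();print(s['time_s'],s['tcp_pos'],s['force'],s['finger_gap'])
print(ctrl.servo_line((.514,-.334,.12),rate=.1))
s=ctrl.read_state();print(s['time_s'],s['tcp_pos'],s['force'],s['finger_gap'])
for n in ("scene","top"):
    p,d=ctrl.capture(n); cv2.imwrite(f"pics/{n}2.png",p[:,:,::-1]); np.savez(f"{n}2.npz",p=p,d=d)
p=cv2.imread('pics/scene2.png');q=cv2.imread('pics/top2.png')
cv2.imwrite('pics/c2.png',np.hstack([cv2.resize(p[140:300,70:230],(400,400)),cv2.resize(q[200:360,390:550],(400,400))]))
```

```text
False
False
5.8333 [ 0.51399134 -0.3339948   0.03090463] [0.81065883 0.83217631 0.26712852]
6.5 [ 0.51405578 -0.3339929   0.03115114] [-0.46869042  1.1373888   1.14153663] 0.12086185235312984
False
7.5417 [ 0.5135194  -0.33368689  0.11923549] [ 0.70169502 -0.37135087 -0.37865912] 0.1242916954919288
```

View pics/c2.png

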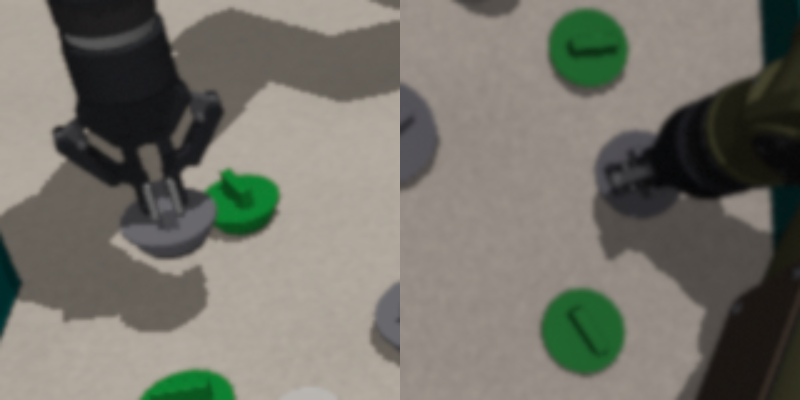

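Run:
```python
from cell import ctrl
from h import *
ctrl.servo_line((.514,-.334,.24),rate=.2)
ctrl.move_ptp((.5249,.2277,.24),(180,0,-15))
ctrl.servo_line((.5249,.2277,.17),rate=.15)
ctrl.wait(.3)
s=ctrl.read_state();print(s['time_s'],s['tcp_pos'],s['tcp_rot'],s['force'],s['finger_gap'])
for n in ("scene","top"):
    p,d=ctrl.capture(n); cv2.imwrite(f"pics/{n}3.png",p[:,:,::-1]); np.savez(f"{n}3.npz",p=p,d=d)
    W=cloud(ctrl,n,d);w=W.reshape(-1,3);w=w[np.isfinite(w[:,0])]
    m=(np.hypot(w[:,0]-.525,w[:,1]-.228)<.05)&(abs(w[:,2]-.164)<.006);s=w[m];print(n,len(s),s[:,2].mean())
    # plane fit: tilt
    A=np.c_[s[:,:2]-[.525,.228],np.ones(len(s))];print(' plane',np.linalg.lstsq(A,s[:,2],rcond=None)[0])
    M=(np.hypot(W[...,0]-.525,W[...,1]-.228)<.06)&(abs(W[...,2]-.164)<.008)
    cv2.imwrite(f'pics/m{n}.png',M*255)
p=cv2.imread('pics/scene3.png');q=cv2.imread('pics/top3.png')
a=np.hstack([cv2.resize(p[120:280,320:480],(400,400)),cv2.resize(q[180:340,150:310],(400,400))])
b=np.hstack([cv2.resize(cv2.imread('pics/mscene.png')[160:240,360:440],(200,200)),cv2.resize(cv2.imread('pics/mtop.png')[220:300,190:270],(200,200)),np.zeros((200,400,3),np.uint8)])
cv2.imwrite('pics/c3.png',np.vstack([a,b]))
```

```text
11.3333 [0.5254344  0.22794287 0.17091382] [-1.79944553e+02 -6.77546402e-02 -1.50010305e+01] [-0.68389376  0.25760275 -1.36416005] 0.12386514912129654
scene 444 0.16649500792519586
 plane [-0.02172515  0.00423148  0.16680301]
top 327 0.16758172442817085
 plane [0.00337803 0.01180685 0.16786731][ WARN:0@6.832] global loadsave.cpp:1063 imwrite_ Unsupported depth image for selected encoder is fallbacked to CV_8U.
```

View pics/c3.png

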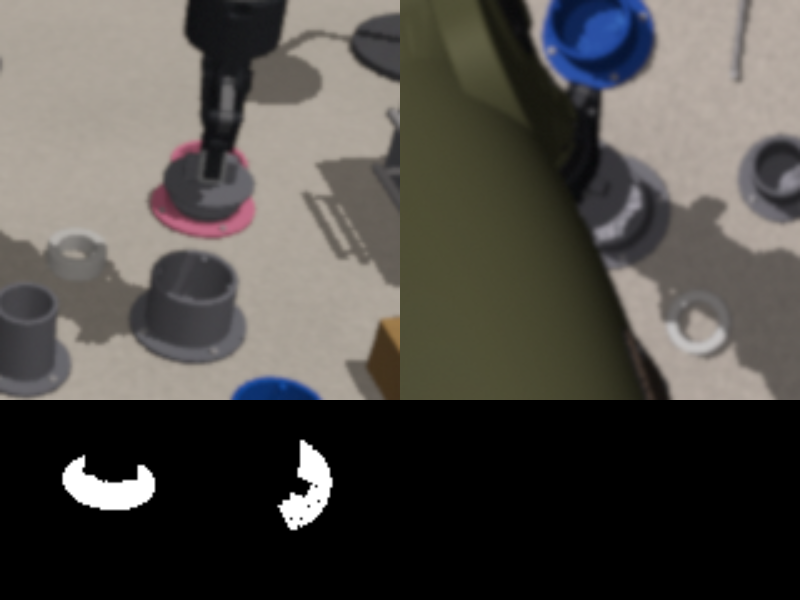

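```bash
cat >> h.py <<'E'
def outer(ctrl,n,M,z,r,c0,tol=.003):
    c=ctrl.calibration(n);K=c['camera_matrix']
    cs,_=cv2.findContours(M.astype(np.uint8),cv2.RETR_EXTERNAL,cv2.CHAIN_APPROX_NONE)
    q=np.vstack([k[:,0] for k in cs if len(k)>15]).astype(float)
    ray=np.stack([(q[:,0]-K[0,2])/K[0,0],-(q[:,1]-K[1,2])/K[1,1],-np.ones(len(q))],-1)@R.from_euler('xyz',c['rotation'],degrees=True).as_matrix().T
    p=(c['xyz']+ray*((z-c['xyz'][2])/ray[:,2])[:,None])[:,:2]
    x=np.array([*c0,0.])
    for t in (.008,.006,.004,tol,tol,tol):
        g=p[abs(np.hypot(*(p-x[:2]).T)-r-x[2])<t]
        x=least_squares(lambda y:np.r_[np.hypot(*(g-y[:2]).T)-r-y[2],y[2]*5],x).x
    return x,len(g),np.std(np.hypot(*(g-x[:2]).T)-r-x[2])
E
python3 - <<'E'
from cell import ctrl
from h import *
for n in ("scene","top"):
  for k in "03":
    W=cloud(ctrl,n,np.load(n+k+".npz")['d']); r=np.hypot(W[...,0]-.525,W[...,1]-.228)
    if k=="3": print(n,k,'flange',outer(ctrl,n,(r<.06)&(abs(W[...,2]-.1655)<.007),.1665,.039,(.525,.228)))
    if n=="scene" or k=="0": print(n,k,'rim',outer(ctrl,n,(r<.06)&(abs(W[...,2]-.06)<.006),.060,.04,(.525,.228)), outer(ctrl,n,(r<.08)&(W[...,2]>.004)&(W[...,2]<.06),.006,.055,(.525,.228)))
  for k in "0":
    W=cloud(ctrl,n,np.load(n+k+".npz")['d']); r=np.hypot(W[...,0]-.514,W[...,1]+.334)
    print('cap0',outer(ctrl,n,(r<.06)&(abs(W[...,2]-.026)<.007),.0265,.039,(.514,-.334)))
E
```

```text
scene 0 rim (array([5.28166003e-01, 2.27635455e-01, 3.05064843e-04]), 87, np.float64(0.0012884486150379804)) (array([ 0.52504164,  0.22874412, -0.0007339 ]), 80, np.float64(0.0011098123692651835))
scene 3 flange (array([ 5.28508097e-01,  2.26459476e-01, -5.84501363e-05]), 65, np.float64(0.0009752301578025237))
scene 3 rim (array([5.27831496e-01, 2.27754804e-01, 1.00099322e-04]), 87, np.float64(0.0012953846461300563)) (array([ 0.52484019,  0.22906619, -0.0007887 ]), 82, np.float64(0.0011947486963646932))
cap0 (array([ 5.15637201e-01, -3.32461505e-01, -8.65099334e-05]), 84, np.float64(0.0009909962608998088))
top 0 rim (array([ 0.52378602,  0.22676895, -0.00079324]), 99, np.float64(0.0006895596135900379)) (array([ 0.52413422,  0.22677957, -0.00096264]), 166, np.float64(0.0011697271827549652))
top 3 flange (array([ 5.24922976e-01,  2.26873115e-01, -2.38568757e-04]), 45, np.float64(0.0008188610440006336))
cap0 (array([ 0.51367912, -0.33509073, -0.00081577]), 92, np.float64(0.0007254956532068644))
```

Run:
```python
from cell import ctrl
from h import *
ctrl.servo_line((.5243,.2282,.10),rate=.1); ctrl.wait(.3)
s=ctrl.read_state();print(s['time_s'],s['tcp_pos'],s['force'])
print(ctrl.servo_line((.5243,.2282,.0815),rate=.02,contact_N=3))
s=ctrl.read_state();print(s['time_s'],s['tcp_pos'],s['force'],s['wrist_torque'])
for n in ("scene",):
    p,d=ctrl.capture(n); cv2.imwrite(f"pics/{n}4.png",p[:,:,::-1]); np.savez(f"{n}4.npz",p=p,d=d)
p=cv2.imread('pics/scene4.png');cv2.imwrite('pics/c4.png',cv2.resize(p[180:280,340:460],(720,600),interpolation=2))
```

```text
12.5833 [0.52466307 0.22833946 0.10054512] [ 0.43981511 -0.39753575 -0.94668291]
True
13.425 [0.52457184 0.22894437 0.08209125] [0.84778238 1.06363311 0.54942315] [ 0.2763461  -0.26932261  0.03069233]
```

View pics/c4.png

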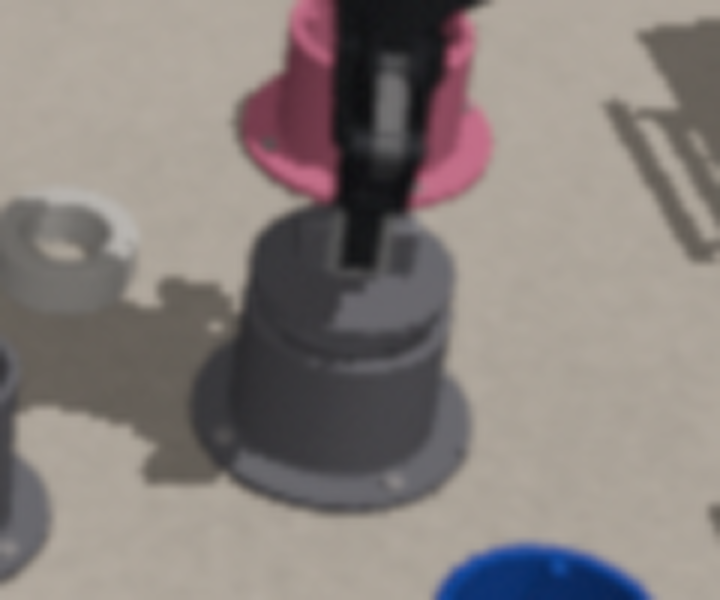

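The cap sits level in the mouth at the catch height (flange at about (350,290), with a small gap to the rim). I release it and retract.

Run:
```python
from cell import ctrl
from h import *
ctrl.gripper_open(); ctrl.wait(.4)
s=ctrl.read_state();print(s['time_s'],s['tcp_pos'],s['force'])
ctrl.servo_line((.5243,.2282,.17),rate=.12); ctrl.wait(.3)
s=ctrl.read_state();print(s['time_s'],s['tcp_pos'],s['force'],s['finger_gap'])
for n in ("scene","top"):
    p,d=ctrl.capture(n); cv2.imwrite(f"pics/{n}5.png",p[:,:,::-1]); np.savez(f"{n}5.npz",p=p,d=d)
    W=cloud(ctrl,n,d); r=np.hypot(W[...,0]-.525,W[...,1]-.228)
    M=(r<.06)&(abs(W[...,2]-.078)<.006); w=W[M]; print(n,len(w),np.median(w[:,2]))
    A=np.c_[w[:,:2]-[.525,.228],np.ones(len(w))];print(' plane',np.linalg.lstsq(A,w[:,2],rcond=None)[0])
    print(outer(ctrl,n,M,.077,.039,(.525,.228)))
    w=W.reshape(-1,3);w=w[np.isfinite(w[:,0])];print(baraxis(w,(.525,.228),.093,.106))
p=cv2.imread('pics/scene5.png');q=cv2.imread('pics/top5.png')
cv2.imwrite('pics/c5.png',np.hstack([cv2.resize(p[180:280,350:450],(400,400)),cv2.resize(q[180:340,150:310],(400,400))]))
```

```text
14.5833 [0.52386043 0.22844086 0.08161038] [ 0.07862247 -0.59234322 -0.41210857]
15.7667 [0.52394848 0.22803308 0.16937561] [0.10373754 0.66317439 0.37863771] 0.9995476084822351
scene 449 0.07769831936300531
 plane [-0.02399304 -0.00402973  0.07798366]
(array([ 5.26439731e-01,  2.28163405e-01, -3.10316817e-04]), 64, np.float64(0.0012164881345614385))
(array([0.52706821, 0.22768979]), np.float64(74.28637932163913), 111, (526.1033935546875, 228.2994384765625), (42.160640716552734, 14.528287887573242), 76.9785385131836)
top 516 0.07942010925942422
 plane [-0.00193337 -0.01122643  0.07930371]
(array([ 5.24283551e-01,  2.28702444e-01, -3.59877186e-04]), 51, np.float64(0.0008574833988875955))
(array([0.52225751, 0.22170898]), np.float64(77.814993574987), 89, (523.1461181640625, 223.77511596679688), (36.79184341430664, 11.878902435302734), 74.77054595947266)
```

View pics/c5.png

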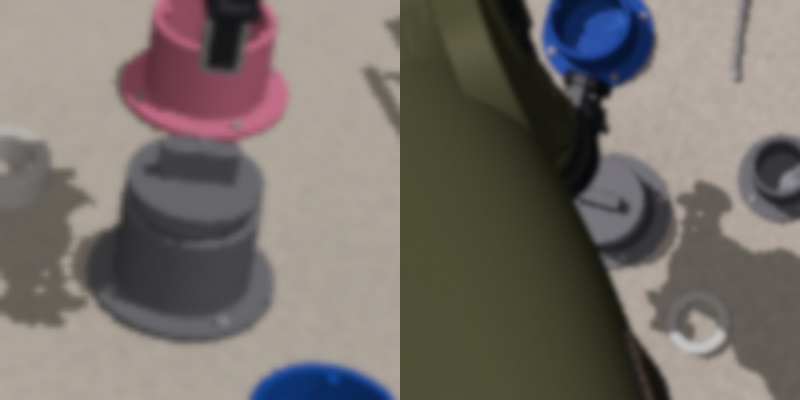

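The cap is free, level and centred to about 1 mm, with its flange top at about 78 mm as expected. Now I press with shut fingers.

Run:
```python
from cell import ctrl
from h import *
X,Y=.525,.2281
ctrl.servo_line((X,Y,.17),rate=.1)
ctrl.grab()
s=ctrl.read_state();print(s['time_s'],s['finger_gap'])
ctrl.servo_line((X,Y,.106),rate=.12); ctrl.wait(.5)
f=[]
for _ in range(5):
    ctrl.wait(.04);f.append(ctrl.read_state()['force'])
f0=np.mean(f,0);np.save('f0.npy',f0);s=ctrl.read_state();print('tare',f0,np.std(f,0),s['tcp_pos'])
z=.102;pk=0
while z>.086:
    ctrl.servo_line((X,Y,z),rate=.02)
    ctrl.wait(.1)
    s=ctrl.read_state();F=s['force']-f0
    print(round(s['time_s'],2),round(z,4),s['tcp_pos'].round(4),F.round(2))
    pk=max(pk,F[2])
    if pk>6 and F[2]<pk-5: print('SNAP');break
    if F[2]>20: break
    z-=.0007
```

```text
16.8833 0.002534693975825127
tare [-0.10136876 -0.13950445  0.27575343] [0.43374608 0.39859096 0.1193586 ] [0.52495181 0.22805665 0.10597579]
18.73 0.102 [0.525  0.2281 0.1019] [0.65 0.16 0.08]
19.07 0.1013 [0.525  0.2281 0.1013] [-0.04  0.49 -0.18]
19.43 0.1006 [0.525  0.2281 0.1006] [-0.43 -0.1   0.94]
19.77 0.0999 [0.5251 0.2281 0.1   ] [ 0.57  1.09 -1.33]
20.12 0.0992 [0.5252 0.228  0.0995] [-0.74 -0.89  3.63]
20.48 0.0985 [0.5254 0.2281 0.0991] [-0.17 -1.55  5.82]
20.82 0.0978 [0.5256 0.2283 0.0986] [-0.88 -0.29  7.  ]
21.18 0.0971 [0.5258 0.2284 0.0982] [-0.35 -1.21  9.78]
21.52 0.0964 [0.526  0.2284 0.0979] [-0.67 -0.61 11.32]
21.88 0.0957 [0.5262 0.2284 0.0973] [-0.49 -1.65 12.16]
22.23 0.095 [0.5266 0.2287 0.0964] [ 0.27 -0.7   9.38]
22.57 0.0943 [0.5267 0.2287 0.0959] [ 0.83 -0.42  9.92]
22.93 0.0936 [0.526  0.2285 0.094 ] [3.08 0.17 3.74]
SNAP
```

Run:
```python
from cell import ctrl
from h import *
X,Y=.525,.2281
f0=np.load('f0.npy');z=.0930
while z>.078:
    ctrl.servo_line((X,Y,z),rate=.02)
    ctrl.wait(.1)
    f=[]
    for _ in range(3): ctrl.wait(.02);f.append(ctrl.read_state()['force'])
    s=ctrl.read_state();F=np.mean(f,0)-f0
    print(round(s['time_s'],2),round(z,4),s['tcp_pos'].round(4),F.round(2))
    if F[2]>11.5 and s['tcp_pos'][2]<.0885: print('HOME');break
    if F[2]>22: break
    z-=.0007 if F[2]<8 else .0004
for n in ("scene","top"):
    p,d=ctrl.capture(n); cv2.imwrite(f"pics/{n}6.png",p[:,:,::-1]); np.savez(f"{n}6.npz",p=p,d=d)
    W=cloud(ctrl,n,d); r=np.hypot(W[...,0]-.525,W[...,1]-.228)
    M=(r<.06)&(abs(W[...,2]-.066)<.008)&(W[...,2]>.061); w=W[M]; print(n,len(w),np.median(w[:,2]))
    A=np.c_[w[:,:2]-[.525,.228],np.ones(len(w))];print(' plane',np.linalg.lstsq(A,w[:,2],rcond=None)[0])
    print(outer(ctrl,n,M,.0645,.039,(.525,.228)))
p=cv2.imread('pics/scene6.png');q=cv2.imread('pics/top6.png')
cv2.imwrite('pics/c6.png',np.hstack([cv2.resize(p[180:280,350:450],(400,400)),cv2.resize(q[180:340,150:310],(400,400))]))
```

```text
23.32 0.093 [0.5243 0.228  0.0925] [0.98 0.5  1.07]
23.73 0.0923 [0.5246 0.2279 0.092 ] [ 0.29  0.46 -0.74]
24.12 0.0916 [0.525  0.2281 0.0916] [-0.16  0.34 -1.06]
24.52 0.0909 [0.525  0.2281 0.0909] [-0.05 -0.52 -0.17]
24.93 0.0902 [0.525  0.2281 0.0902] [ 0.23  0.07 -0.08]
25.32 0.0895 [0.525  0.2281 0.0895] [ 0.17  0.13 -0.57]
25.73 0.0888 [0.525  0.2281 0.0888] [0.36 0.39 0.08]
26.12 0.0881 [0.525  0.2281 0.0881] [ 0.21  0.46 -0.7 ]
26.52 0.0874 [0.525  0.2281 0.0874] [ 0.23 -0.23 -0.73]
26.93 0.0867 [0.5251 0.2282 0.0871] [-1.01 -0.77  5.07]
27.32 0.086 [0.5252 0.2282 0.087 ] [-3.45 -0.74 10.3 ]
27.73 0.0856 [0.5252 0.2281 0.087 ] [-4.25 -1.63 13.46]
HOME
scene 461 0.06509847142105252
 plane [-0.02045887  0.01055962  0.06571613]
(array([ 5.27716143e-01,  2.28179989e-01, -3.75603469e-04]), 64, np.float64(0.0011292094699117358))
top 320 0.06650795647420349
 plane [0.00331122 0.009545   0.06662319]
(array([ 5.24439935e-01,  2.27659670e-01, -5.86958039e-05]), 46, np.float64(0.0010433689714290902))
```

View pics/c6.png

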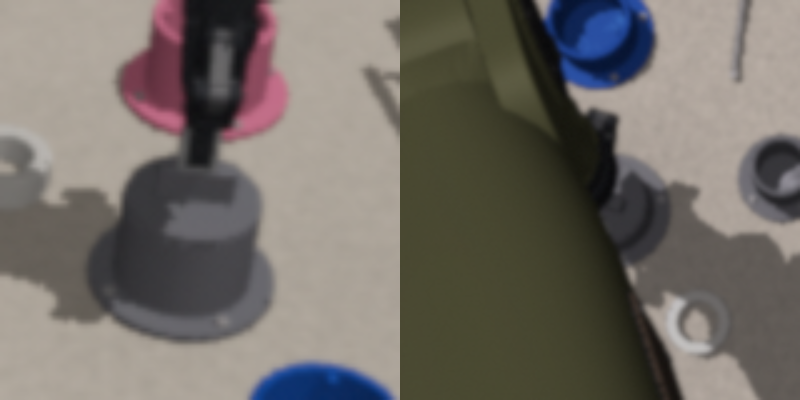

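The flange is down on the rim all round (left crop, around (190,210), no gap) and the bar top is at 87 mm. I check that the push is steady, then hand in.

Run:
```python
from cell import ctrl
import numpy as np
f0=np.load('f0.npy')
for _ in range(4):
    ctrl.wait(.3);s=ctrl.read_state();print(s['time_s'],s['tcp_pos'].round(4),(s['force']-f0).round(2))
F=(s['force']-f0)[2]
if 8<F<18 and s['tcp_pos'][2]<.0885:
    ctrl.close_job();s=ctrl.read_state();print('closed',s['tcp_pos'].round(4),(s['force']-f0).round(2))
```

```text
28.125 [0.5252 0.2282 0.087 ] [-4.19 -2.41 13.57]
28.425 [0.5252 0.2281 0.087 ] [-4.43 -1.38 13.04]
28.725 [0.5252 0.2282 0.087 ] [-4.43 -1.98 12.97]
29.025 [0.5252 0.2281 0.087 ] [-4.   -1.77 13.9 ]
the job is handed in; nothing more can be done
the job is handed in; nothing more can be done
```

The smaller grey cap is snapped into the wider grey fitting, and I handed the job in at about 29 s with the fingers still pressing down at about 13 N. No verdict is reported, so the checks below are my own.

- **Placing:** I picked the cap up by its bar and set it on the catches. I let go and backed the fingers off. It stayed level, with the flange top at 78–79 mm and its centre within about 1–2 mm.
- **Pressing:** With the fingers shut, the push peaked at about 12 N and then dropped to almost nothing as the cap snapped in.
- **Final state:** The bar top is at 87.0 mm and the flange top measures 65–66.5 mm, against an expected 65 mm. No gap to the rim shows in the scene camera. The push held steady at 13–14 N for over 1 s before hand-in, slightly above the 12 N asked.
- **Disagreements:**
  - The two cameras disagreed by 1–4 mm on horizontal positions, so I used differences within a single picture to line the cap up.
  - A sideways force of about 4.5 N remained on the tool, but nothing slipped.
- **Bystanders:** I saw no contact with any of them, but I did not re-measure their positions at the end.

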